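# Tip a turned sleeve out of its swivel tray

## Robot

A 6-joint arm with a two-finger parallel gripper is mounted at the origin on the work surface. World frame = base frame: x ahead of the robot, y to its left, z up, the work surface at z = 0. Lengths are in m, angles in rad, forces in N, time in s.
With the tool pointing down it reaches from about 0.375 to 0.925 m from the base axis. Payload 5.7 kg.
Tool frame: the origin (TCP) lies on the centre line of the jaws, within the pads' length; the fingertips stand 14 mm ahead of it and the grasp point (between the pads) lies 5 mm behind it; x points along the fingers, z is the direction in which the jaws open and shut, and the axes are right-handed (so a half turn about x gives the same grasp; the last joint's range is limited). The gripper opens to 88 mm and grips with 3 to 60 N. Pads are 20 mm wide; open, the fingers measure 115 mm over their backs; the gripper's body (75 mm by 178 mm) begins 61 mm behind the grasp point.
Start: joints at [1.053, 0.359, 1.51, -0, 1.272, -0.115], TCP at [0.235, 0.552, 0.237] pointing down, gripper open.
Joint ranges: [-2.97, 2.97], [-1.01, 2.36], [0.21, 2.38], [-0.96, 4.11], [0.2, 2.71], [-2.98, 2.98]. Speed limits (rad/s): [2.39, 2.39, 3.14, 3.14, 3.14, 3.14].

## Interface

Orientations are given as a unit quaternion [x, y, z, w].
In Python, from bench import manip, status, optics, workorder, spotter gives the robot as it stands. Calls block until the motion is done:
- manip.goto(position, orientation): joint-space move of the TCP to a pose.
- manip.line_to(position, attitude=None, max_speed=0.15, threshold=None): straight line of the TCP; attitude=None keeps the orientation; max_speed is the mean speed in m/s. With threshold (N) it stops when the force on the tool has changed by that much, and returns True; else False.
- manip.goto_joints(angles): joint-space move.
- manip.gripper_to(opening, strength=None): opening from 0.0 (shut) to 1.0 (fully open); strength is the grip in N (None keeps the last); returns when the fingers have stopped.
- manip.dwell(seconds).
- manip.ik(position, orientation): joint angles nearest the present ones, or None.
- status.get_obs(): the state.
- optics.get_image(name): name is "side" or "top"; returns a dict with "image" (400x640x3 uint8, blue, green, red), "z_map" (400x640 float32, m along the optical axis (not along the pixel's ray), 0 where there is no reading), "K" (3x3 intrinsics, pixels), "k1" (the pictures are not rectified: a ray, as slopes to the right and down, at radius r is drawn at 1 + k1 r^2 times it, then the intrinsics apply), "pose" (4x4, takes a point from camera to world coordinates). Camera axes: x right, y up, looking along -z (the intrinsics and any distortion apply to the point x, -y, -z); pixel columns grow to the right and rows downward; lengths in m; the calibration is good to about 2 mm. A picture is of the moment at which its call begins.
A pose or a line that the arm cannot do raises manip.IKError and nothing moves.
- workorder.sign_off(): hands the job in, once; it reports no verdict.
Trained networks look in the newest picture that a camera, given by its name, has taken for a name from the list of things; names that differ only in an ending like _2 or _b are one class to them, and where a whole thing is asked for, a point or a joint stands for the part that bears it (a point fixed in the world has none). Each returns a list of dicts, best first, with "score" (0 to 1); they miss things now and then, are a little off and sometimes report something else, mostly with a low value. They report only what shows in the picture. A call takes as long as a camera call. They do not tell look-alikes from the thing itself.
- spotter.recognise(camera, label): "at" ([x, y, z] in m, in world coordinates, good to about 4 mm: the middle of the surface that is visible of it).
The state is a dict: "time_s": time; "joint_positions": joint angles; "dq": joint speeds; "joint_efforts": joint torques, N m; "eef_pos": TCP position; "ee_rot": TCP orientation; "ft_force": force on the tool from outside, world axes, zero at the start; "moment": the same for the moment, N m; "width": opening from 0.0 (shut) to 1.0 (fully open).
Only numpy, scipy, OpenCV 4.12 (cv2) and the standard library are available. Lean on these libraries where they do the work, as an engineer would, in place of code of your own. Each camera call takes 0.05 s, during which the arm holds its last target. There are 200 camera calls.

## Task

One of the two swivel trays on the tool bench holds a round metal sleeve. By its bar handle, tip that tray forward to about 45 degrees, hold it there for about a second so that the sleeve rolls out into the catch bin in front of it, then bring the tray back level and let go. Leave the other tray, with the flat insert cases, level.

Things in the scene. Friction and masses are not known exactly. Their poses are not given: they have to be found in the camera images.
- stand: Fixed grey stand with the tray holding the sleeve. Origin on the bench below the hinge; z up, x from handle to catch bin (away from the robot), y along the hinge, whose axis is 125 mm up. Handle: round bar 12 mm thick, 100 long, along y; tray level, its centre is at x -145, z 168 mm, 55 mm behind the back wall and 22 above its rim. Bin: open box, x 14 to 154, 120 wide, rim at z 86, floor at 10 mm.
- tray (a joint): Tilt in rad of the sleeve's tray, a steel pan 120 x 100 mm, walls 30 high, front open: 0 level, growing as the handle rises on its circle about the hinge and the front dips to the bin (0.79 = 45 degrees); stops at -0.25 and 1.2. Starts within 0.05 of level. Stiff hinge: stays where it is left, moved by 1 to 8 N at the handle.
- sleeve: Turned dark steel sleeve, cylinder 30 mm in diameter, 60 long, 140 to 280 g; origin at its centre, y along it. It lies along the hinge, over it, between two 2.5 mm ribs on the tray's floor, and rolls out over the front one once the tray is tipped beyond about 34 degrees.
- other_tray (a joint): Tilt in rad of the other, equal tray, on its own equal stand at the other side of the bench, holding three flat insert cases; 0 level, starts within 0.05. To be left alone.
Not all that is in view belongs to the job. Leave any blue or green look-alike of the sleeve alone.

How it is judged:
By the outcome, as a careful person would: the job done as asked, in the order asked, and still so for the second after the job is handed in, with the robot touching nothing.
It also fails if it takes over 40 s, if anything falls off the work surface, if the arm or the gripper's body presses on something with over 40 N, if the wrist force passes 120 N, or if a joint passes its speed limit or range.

## Working session

There is one attempt and no reset: what is moved stays moved. The work goes in short steps, each a Python script; the robot and the scene stay as the last script left them, time stands still between calls to the robot, and variables do not carry over. Pictures are saved under pics/ and viewed, about 8 in all and at most 12, crops included, and the job is handed in when it is done.

```bash
mkdir -p pics
cat > h.py <<'E'
import numpy as np, cv2
from bench import manip, status, optics, workorder, spotter
def cloud(d):
    K,k1,z=d["K"],d["k1"],d["z_map"]
    v,u=np.mgrid[0:400,0:640].astype(np.float64)
    pts=np.stack([u,v],-1).reshape(-1,1,2)
    n=cv2.undistortPoints(pts,np.array(K,float),np.array([k1,0,0,0,0.])).reshape(400,640,2)
    P=np.stack([n[...,0]*z,-n[...,1]*z,-z],-1)
    T=np.array(d["pose"]); W=P@T[:3,:3].T+T[:3,3]
    W[z==0]=np.nan
    return W
def shot(n,f):
    d=optics.get_image(n); cv2.imwrite("pics/"+f,d["image"]); return d,cloud(d)
E
python3 - <<'E'
from h import *
np.set_printoptions(precision=4,suppress=True)
ims=[]
for n in("side","top"):
    d,W=shot(n,n+"0.png"); ims.append(d["image"]); np.save(n+"0.npy",W)
    print(n,np.array(d["pose"]).round(3).tolist())
    for l in("stand","tray","sleeve","other_tray"):
        print(l,[(round(r["score"],2),np.round(r["at"],3).tolist()) for r in spotter.recognise(n,l)][:5])
s=status.get_obs();print(s)
E
```

```text
side [[0.888, 0.316, -0.333, 0.263], [-0.459, 0.583, -0.67, -0.786], [-0.018, 0.748, 0.663, 0.828], [0.0, 0.0, 0.0, 1.0]]
stand []
tray [(0.64, [0.594, -0.238, 0.126])]
sleeve [(0.89, [0.645, -0.233, 0.15]), (0.75, [0.646, -0.392, 0.026]), (0.59, [0.557, -0.119, 0.024]), (0.41, [0.695, -0.054, 0.03])]
other_tray [(0.91, [0.598, 0.177, 0.13]), (0.71, [0.661, -0.249, 0.076])]
top [[0.022, 0.989, -0.147, 0.462], [-1.0, 0.021, -0.01, -0.067], [-0.007, 0.148, 0.989, 1.184], [0.0, 0.0, 0.0, 1.0]]
stand [(0.88, [0.673, -0.223, 0.084])]
tray [(0.87, [0.599, -0.236, 0.122])]
sleeve [(0.87, [0.647, -0.225, 0.145]), (0.76, [0.684, -0.069, 0.028]), (0.59, [0.654, -0.376, 0.03]), (0.57, [0.55, -0.103, 0.035])]
other_tray [(0.86, [0.609, 0.175, 0.129]), (0.64, [0.598, -0.236, 0.122])]
{'time_s': 0.5, 'joint_positions': array([ 1.0529,  0.3588,  1.5105,  0.    ,  1.2725, -0.1151]), 'dq': array([ 0.0006, -0.0018, -0.0012,  0.    ,  0.0006,  0.0007]), 'joint_efforts': array([ -0.0016, -51.4903, -27.0879,   0.0674,   0.0263,  -0.0001]), 'eef_pos': array([0.2351, 0.5519, 0.2366]), 'ee_rot': array([-0.3899,  0.59  ,  0.3899,  0.5898]), 'ft_force': array([-0.4072,  0.6348,  0.0586]), 'moment': array([-0.0084, -0.012 ,  0.0518]), 'width': 0.9979075729788662}
```

View pics/side0.png

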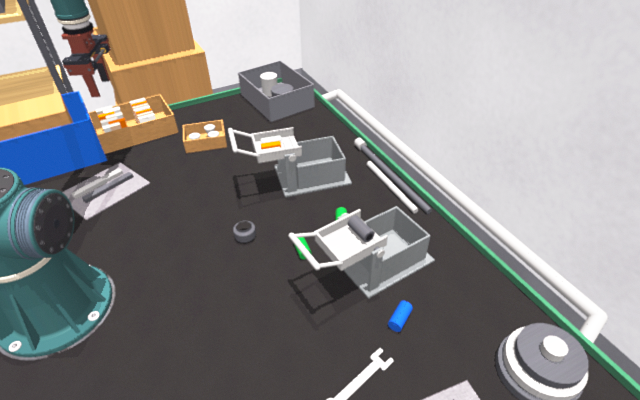

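View pics/top0.png

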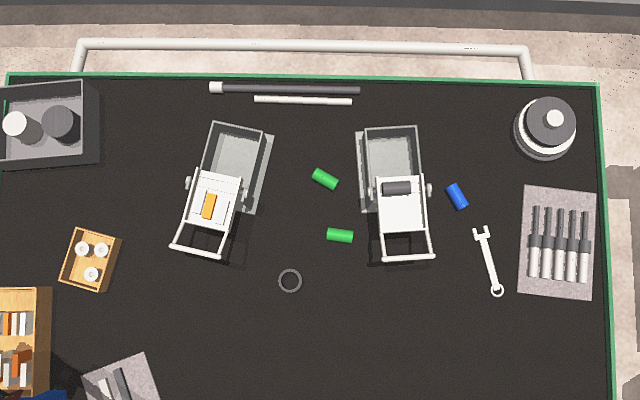

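Both pictures agree: the dark sleeve lies in the right-hand tray (top, about 397,188; side, about 360,228), with the handle bar at about (382–434, 259) in the top view and (292–318, 236–266) in the side view. The orange cases are in the left tray. Next I fit the handle, tray and stand.

Run:
```python
from h import *
np.set_printoptions(precision=4,suppress=True)
for n in("side","top"):
    W=np.load(n+"0.npy"); P=W.reshape(-1,3)
    P=P[(P[:,0]>.45)&(P[:,0]<.9)&(P[:,1]>-.34)&(P[:,1]<-.13)]
    # handle: lowest-x raised points
    H=P[(P[:,2]>.13)&(P[:,2]<.22)&(P[:,0]<.56)]
    x0=np.percentile(H[:,0],1) if len(H) else 0
    print(n,len(H),x0)
    B=H[H[:,0]<x0+.022]
    c=B.mean(0);U,S,V=np.linalg.svd(B-c);t=(B-c)@V[0]
    print("bar c",c,"dir",V[0],"ext",t.min(),t.max(),"zmax",np.percentile(B[:,2],95), "mid",c+V[0]*(t.min()+t.max())/2, "xr",B[:,0].min(),B[:,0].max())
    # bin rim
    R=P[(abs(P[:,2]-.086)<.006)&(P[:,0]>.6)]
    if len(R)>20:
        r=cv2.minAreaRect(np.float32(R[:,:2]));print("rim",len(R),r,cv2.boxPoints(r))
    # floor plane of tray
    F=P[(P[:,0]>.575)&(P[:,0]<.625)&(abs(P[:,1]+.235)<.025)&(P[:,2]>.1)]
    A=np.c_[F[:,:2],np.ones(len(F))];print("floor",len(F),np.linalg.lstsq(A,F[:,2],rcond=None)[0],F.mean(0))
im=cv2.imread("pics/top0.png")[100:280,330:470]
im2=cv2.imread("pics/side0.png")[190:310,270:440]
a=cv2.resize(im,None,fx=3.2,fy=3.2,interpolation=cv2.INTER_CUBIC);b=cv2.resize(im2,(350,247))
o=np.zeros((576,800,3),np.uint8);o[:a.shape[0],:a.shape[1]]=a;o[:247,450:]=b
cv2.imwrite("pics/crop1.png",o)
```

```text
side 551 0.4918988713299647
bar c [ 0.5004 -0.2456  0.1669] dir [ 0.067  -0.9977  0.0103] ext -0.05718264210980514 0.052227840237255165 zmax 0.17034041421546794 mid [ 0.5002 -0.2432  0.1669] xr 0.4907557407615586 0.5129129981456735
rim 450 ((0.7138576507568359, -0.22403530776500702), (0.18111427128314972, 0.12468434870243073), 7.065429210662842) [[ 0.6163 -0.1733]
 [ 0.6317 -0.297 ]
 [ 0.8114 -0.2748]
 [ 0.7961 -0.151 ]]
floor 406 [ 0.0387 -0.001   0.0955] [ 0.5993 -0.2352  0.1189]
top 582 0.4910421861559299
bar c [ 0.5004 -0.2387  0.1655] dir [-0.0609  0.998  -0.0152] ext -0.05660237131984441 0.05097753707522488 zmax 0.16950305006413127 mid [ 0.5006 -0.2415  0.1655] xr 0.49087342645806503 0.5115520288051021
rim 330 ((0.7135524749755859, -0.221560999751091), (0.175069198012352, 0.1267978847026825), 5.11868143081665) [[ 0.6207 -0.1662]
 [ 0.632  -0.2925]
 [ 0.8064 -0.2769]
 [ 0.7951 -0.1506]]
floor 531 [0.0374 0.0109 0.0973] [ 0.6003 -0.2345  0.1172]
```

View pics/crop1.png

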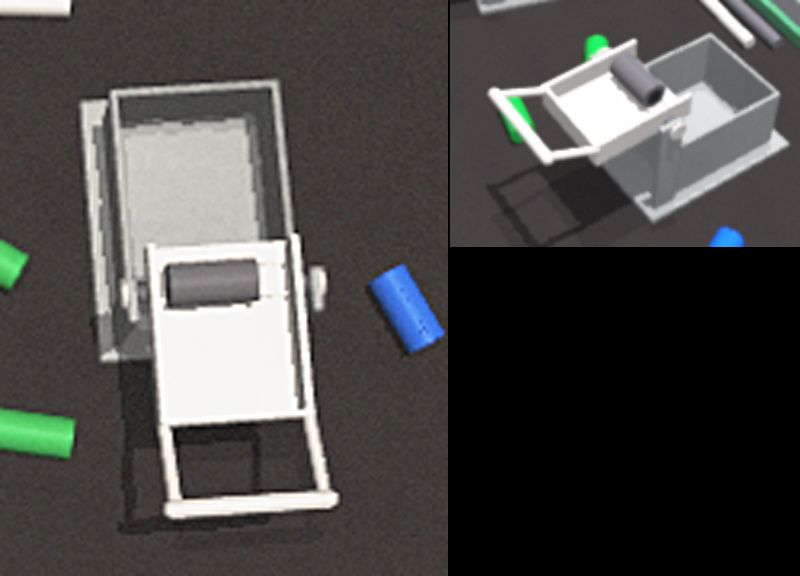

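Both cameras put the bar centre at (0.501, -0.242, ~0.163), with yaw about +4°. The tray floor slopes at about -0.04 rad, and the hinge is at about (0.647, -0.231). I move above the handle, descend with the jaws across the bar, and close gently.

```bash
cat >> h.py <<'E'
from scipy.spatial.transform import Rotation as R
YAW=0.07; X=np.array([np.cos(YAW),np.sin(YAW),0])
TILT0=-0.038
BAR0=np.array([.501,-.242,.163])
def off(t): # handle relative to hinge
    x=-.145*np.cos(t)+.043*np.sin(t); z=.043*np.cos(t)+.145*np.sin(t)
    return x*X+np.array([0,0,z])
def quat(s=1):
    z=s*X; x=np.array([0,0,-1.]); return R.from_matrix(np.c_[x,np.cross(z,x),z]).as_quat()
DZ=np.array([0,0,-.005])
E
python3 - <<'E'
from h import *
np.set_printoptions(precision=3,suppress=True)
p=BAR0+DZ
o=status.get_obs()
q0=o["joint_positions"]
c=[(abs(j[5]),s,j) for s in(1,-1) if (j:=manip.ik(p+[0,0,.1],quat(s))) is not None]
print(c); s=min(c,key=lambda a:a[0])[1]; print("s",s)
manip.line_to(o["eef_pos"]+[0,0,.1],max_speed=.2)
manip.goto(p+[0,0,.1],quat(s))
manip.gripper_to(.5,8)
f0=status.get_obs()["ft_force"]
print("hit",manip.line_to(p,max_speed=.08,threshold=6))
print(status.get_obs()["eef_pos"]-p,status.get_obs()["ft_force"]-f0)
manip.gripper_to(0,8)
o=status.get_obs();print(o["time_s"],o["width"],o["ft_force"]-f0,f0,o["eef_pos"])
d,W=shot("side","side1.png"); cv2.imwrite("pics/side1c.png",cv2.resize(d["image"][100:330,200:470],None,fx=2.5,fy=2.5))
E
```

```text
[(np.float64(0.644136540395774), 1, array([-0.574,  0.277,  1.577, -0.   ,  1.287, -0.644])), (np.float64(2.497456113194019), -1, array([-0.574,  0.277,  1.577, -0.   ,  1.287,  2.497]))]
s 1
hit False
[ 0.    -0.     0.001] [-0.45   1.076  0.075]
6.925 0.13256529383055507 [-3.139 -1.121  0.814] [ 0.516 -0.146  1.057] [ 0.501 -0.242  0.158]
```

View pics/side1c.png

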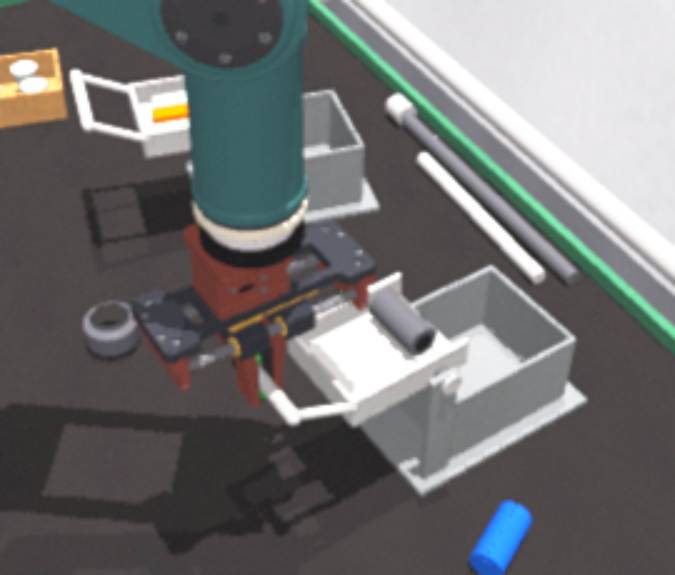

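The picture shows the bar held mid-length between the fingers (crop about 255,380), and the gripper body is clear of the tray. The width reading (11.7 mm) matches the 12 mm bar, so I grip harder and tip along the arc.

Run:
```python
from h import *
np.set_printoptions(precision=2,suppress=True)
HINGE=BAR0-off(TILT0); print(HINGE)
manip.gripper_to(0,25)
for t in np.linspace(TILT0,.80,9)[1:]:
    manip.line_to(HINGE+off(t)+DZ,max_speed=.06)
    o=status.get_obs();f=o["ft_force"];print(round(t,2),f,round(o["width"],3))
    if np.linalg.norm(f)>35: print("STOP");break
t0=status.get_obs()["time_s"]
d,W=shot("side","side2.png");print([(round(r["score"],2),np.round(r["at"],3).tolist()) for r in spotter.recognise("side","sleeve")])
manip.dwell(max(0,.75-(status.get_obs()["time_s"]-t0)))
d,W=shot("side","side3.png")
a=[cv2.resize(cv2.imread(f"pics/side{i}.png")[150:310,260:460],(400,320)) for i in(2,3)]
cv2.imwrite("pics/pair.png",np.hstack(a))
print([(round(r["score"],2),np.round(r["at"],3).tolist()) for r in spotter.recognise("side","sleeve")],status.get_obs()["time_s"]-t0,status.get_obs()["time_s"])
```

```text
[ 0.65 -0.23  0.13]
0.07 [-4.59 -1.76  1.19] 0.128
0.17 [-7.72 -0.91  3.96] 0.128
0.28 [-7.91 -0.46  5.27] 0.126
0.38 [-8.43 -0.66  6.13] 0.125
0.49 [-11.    -0.15   9.3 ] 0.126
0.59 [-12.71   0.3   12.25] 0.128
0.7 [-13.48   2.18  15.49] 0.128
0.8 [-9.71  3.15 14.72] 0.125
[(0.94, [0.643, -0.389, 0.026]), (0.79, [0.774, -0.215, 0.039]), (0.67, [0.553, -0.116, 0.026])]
[(0.7, [0.551, -0.118, 0.027]), (0.68, [0.773, -0.214, 0.038])] 0.8499999999999996 11.375
```

View pics/pair.png

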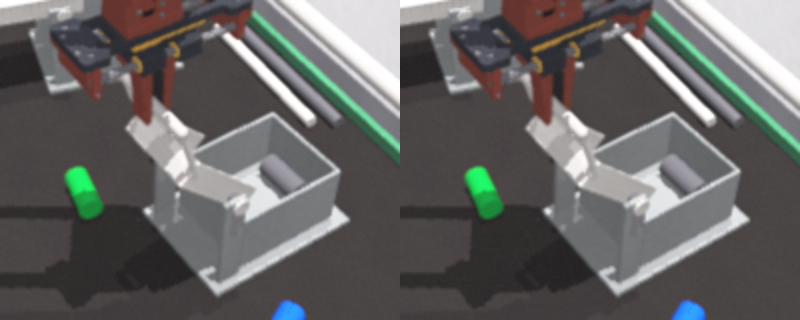

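In both frames the sleeve lies in the bin (about 280,175), at rest. I check the tilt reached.

```bash
cat >> h.py <<'E'
HINGE=BAR0-off(TILT0)
def tray_pts(W,lo=-.125,hi=.04):
    P=W.reshape(-1,3)-HINGE*[1,1,1]; Y=np.array([-X[1],X[0],0])
    S=np.c_[P@X,P@Y,P[:,2]]
    return S[(abs(S[:,1])<.040)&(S[:,0]>lo)&(S[:,0]<hi)&(S[:,2]>-.06)&(S[:,2]<.17)]
def plane(S,guess,tol=.25):
    best=(0,)
    rng=np.random.default_rng(0)
    for _ in range(1500):
        a=S[rng.choice(len(S),3,False)];n=np.cross(a[1]-a[0],a[2]-a[0]);l=np.linalg.norm(n)
        if l<1e-6: continue
        n/=l; n*=np.sign(n[2]) or 1
        if abs(n[1])>.12: continue
        t=np.arctan2(n[0],n[2])
        if abs(t-guess)>tol: continue
        k=(abs((S-a[0])@n)<.0025).sum()
        if k>best[0]: best=(k,n,a[0])
    if best[0]==0: return None
    I=S[abs((S-best[2])@best[1])<.003]; v=np.linalg.svd(I-I.mean(0))[2][2]; v*=np.sign(v[2])
    return round(float(np.arctan2(v[0],v[2])),3),len(I),I.mean(0).round(3),v.round(3)
E
python3 - <<'E'
from h import *
print("initial",[plane(tray_pts(np.load(n+"0.npy")),0) for n in("side","top")])
o=status.get_obs();print((o["eef_pos"]-DZ-HINGE-off(.8)).round(4))
for n in("side",):
    d=optics.get_image(n);print(n,plane(tray_pts(cloud(d)),.78,.4))
E
```

```text
initial [(-0.043, 785, array([-0.038,  0.005, -0.006]), array([-0.043,  0.003,  0.999])), (-0.039, 1334, array([-0.037, -0.002, -0.008]), array([-0.039,  0.007,  0.999]))]
[-0.0011  0.001   0.0027]
side (1.141, 188, array([-0.066, -0.004,  0.115]), array([0.908, 0.05 , 0.416]))
```

Run:
```python
from h import *
for n in("side","top"):
    d=optics.get_image(n);S=tray_pts(cloud(d),-.06,.03);S=S[S[:,2]<.07]
    print(n,len(S),plane(S,.78,.4))
print(status.get_obs()["time_s"])
```

```text
side 76 (1.031, 64, array([-0.046, -0.005,  0.047]), array([0.858, 0.012, 0.514]))
top 382 (0.787, 368, array([-0.008,  0.02 , -0.001]), array([0.708, 0.012, 0.706]))
11.525
```

The top camera gives 0.787 rad from 368 points. The side fit is only 64 edge points, so I don't trust it. The tray has been held for about 1 s, so I bring it back level and measure before letting go.

Run:
```python
from h import *
np.set_printoptions(precision=2,suppress=True)
for t in np.linspace(.80,0,9)[1:]:
    manip.line_to(HINGE+off(t)+DZ,max_speed=.06)
    f=status.get_obs()["ft_force"];print(round(t,2),f)
    if np.linalg.norm(f)>35: print("STOP");break
for n in("side","top"):
    d=optics.get_image(n);print(n,plane(tray_pts(cloud(d),-.085,.05),0,.2))
o=status.get_obs();print(o["time_s"],o["width"],o["ft_force"],o["eef_pos"]-DZ-HINGE-off(0))
```

```text
0.7 [-9.5   1.87 13.08]
0.6 [-9.01  0.45  9.34]
0.5 [-7.59 -0.5   5.47]
0.4 [-6.55 -1.48  1.65]
0.3 [-5.91 -1.66  1.61]
0.2 [-4.47 -1.56 -1.38]
0.1 [-4.66 -3.93 -1.1 ]
0.0 [-4.36 -2.58 -2.5 ]
side (0.003, 985, array([-0.02,  0.01, -0.01]), array([0., 0., 1.]))
top (0.001, 1206, array([-0.02,  0.01, -0.01]), array([ 0., -0.,  1.]))
14.825 0.1331280954873004 [-4.7  -2.39 -2.82] [ 0. -0.  0.]
```

Both cameras read level, so I release and retract.

Run:
```python
from h import *
manip.gripper_to(.5)
p=status.get_obs()["eef_pos"]
manip.line_to(p+[0,0,.16],max_speed=.1)
manip.line_to(p+[-.04,0.1,.2],max_speed=.15)
ims=[]
for n in("side","top"):
    d=optics.get_image(n);ims.append(d["image"]);print(n,plane(tray_pts(cloud(d),-.085,.05),0,.2))
    for l in("sleeve","other_tray"):print(l,[(round(r["score"],2),np.round(r["at"],3).tolist()) for r in spotter.recognise(n,l)])
o=status.get_obs();print(o["time_s"],o["ft_force"])
cv2.imwrite("pics/fin.png",np.hstack([cv2.resize(ims[0][80:320,200:460],(400,369)),cv2.resize(ims[1][100:340,150:410],(400,369))]))
```

```text
side (0.005, 976, array([-0.023,  0.007, -0.004]), array([0.005, 0.003, 1.   ]))
sleeve [(0.77, [0.773, -0.213, 0.041]), (0.6, [0.694, -0.056, 0.03]), (0.57, [0.647, -0.393, 0.024])]
other_tray [(0.77, [0.598, 0.171, 0.132])]
top (0.005, 1368, array([-0.021, -0.004, -0.006]), array([0.005, 0.003, 1.   ]))
sleeve [(0.7, [0.554, -0.091, 0.028]), (0.69, [0.652, -0.376, 0.029]), (0.53, [0.683, -0.074, 0.028]), (0.52, [0.778, -0.213, 0.036])]
other_tray [(0.77, [0.607, 0.173, 0.13])]
18.475 [0.76377349 0.5309325  0.65282424]
```

View pics/fin.png

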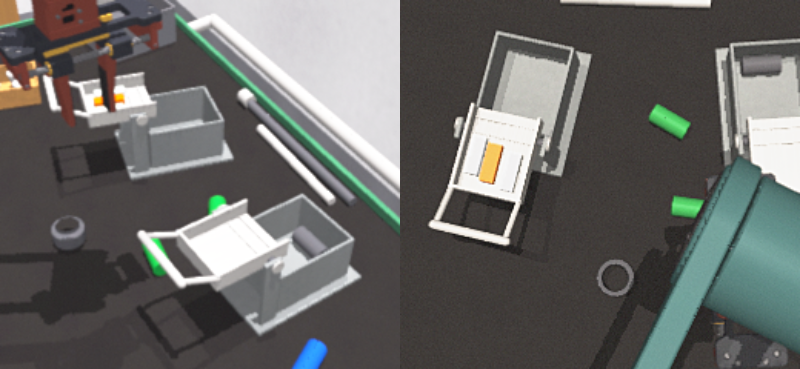

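The tray is level and empty, the sleeve is in the bin (side crop about 310,243), the other tray is untouched, and the gripper is clear of everything.

```bash
python3 -c "
from h import *
workorder.sign_off()"
```

```text
the job is handed in; nothing more can be done
```

The sleeve is in the catch bin, its tray is back level and released, and the job is handed in. I gripped the right-hand tray's bar handle, tipped it to about 45°, held it there for about 1 s, brought it back and backed the arm off.

- **Tilt at the hold:** the top camera read 0.787 rad. Two side-camera fits gave 1.14 and 1.03 rad. I set them aside because they rested on few points: the gripper was in the first, and only 64 edge points were in the second.
- **Final tilt:** both cameras read 0.005 rad after I let go.
- **Sleeve:** both cameras placed it in the bin, at about (0.775, -0.213).
- **Other tray:** it was not touched, and its detected position was within about 6 mm of the start. I checked it by picture and detection only and did not fit its tilt.
- **Limits:** about 18.5 s had passed on the robot's clock at the last check. The highest wrist force I read was about 21 N, and the gripper was touching nothing at hand-in.

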